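# Divert and tip the dome nuts into the white tub

### The arm

A 6-joint arm with a two-finger parallel gripper is mounted at the origin on the work surface. World frame = base frame: x ahead of the robot, y to its left, z up, the work surface at z = 0. Lengths are in m, angles in rad, forces in N, time in s.
With the tool pointing down it reaches from about 0.275 to 0.85 m from the base axis. Payload 5.2 kg.
Tool frame: the origin (TCP) lies midway between the tips of the shut fingers; the grasp point (between the pads) lies 19 mm behind it; z points along the fingers, y is the direction in which the jaws open and shut (so a half turn about z gives the same grasp; the last joint's range is limited). The gripper opens to 85 mm and grips with 20 to 120 N. Pads are 22 mm wide; open, the fingers measure 114 mm over their backs; the gripper's body (76 mm by 85 mm) begins 54 mm behind the grasp point. The pads swing forward as they close: fully open they stand 13 mm farther back than shut.
Start: joints at [0.979, 0.259, 1.535, -0, 1.348, -0.203], TCP at [0.208, 0.509, 0.231] pointing down, gripper open.
Joint ranges: [-3.14, 3.14], [-0.91, 2.08], [0.19, 2.58], [-1.22, 4.36], [0.22, 2.71], [-3.12, 3.12]. Speed limits (rad/s): [2.57, 2.57, 3.14, 3.14, 3.14, 3.14].

### API

Orientations are given as [roll, pitch, yaw] about the fixed x, y, z axes, in that order (R = Rz(yaw) Ry(pitch) Rx(roll)).
In Python, from rig import ctrl gives the robot as it stands. The module is installed in compiled form; this text tells all that it offers.
- The arm moves only by the shell command python3 -m inch 'ROWS' [FORCE]. ROWS is JSON, a list of rows, each a list of 5 numbers: the shift along the tool's x, y, z in cm, then the turn about the tool's z in rad, then the finger opening in cm, from 0 to 8.54. A call has 1 to 20 rows; each row shifts and turns the commanded pose from where the row before left it, along the tool's axes as they then stand; what a row does not reach is not made up. A row lasts 1/10 s, in which the tool goes at most 50 mm and 8.59 degrees, less where a joint would pass 70% of its speed; a pose out of reach is approached as far as the arm can. A call is refused whole if a number of a shift passes 5 or a number of a turn 0.15, either way. A call with a gripper value outside its range is refused whole. The fingers move at their own pace and stop on an object; FORCE is the grip in N (left out, the last holds). Time passes only in rows, so rows that do not move let the fingers close. It gives the time, the measured TCP pose, the force and the opening at its end, in the units of the state.
- ctrl.state(): the state, without advancing time (a new reading comes with each control period).
- ctrl.snapshot(name): name is "side" or "top" or "wrist"; returns (picture, depth): 480x640x3 uint8, blue, green, red; 480x640 float32, m along the optical axis (not along the pixel's ray), 0 where there is no reading.
- ctrl.get_calibration(name): a dict with "fx", "fy", "cx", "cy" (pixels), "T" (4x4, takes a point from camera to world coordinates). Camera axes: x right, y up, looking along -z (the intrinsics and any distortion apply to the point x, -y, -z); pixel columns grow to the right and rows downward; lengths in m; the calibration is good to about 2 mm. A picture is of the moment at which its call begins: read the wrist's pose just before it. get_calibration takes no time and is no camera call; for the wrist camera it gives the pose at the moment of the call.
- ctrl.sign_off(): hands the job in, once; it reports no verdict.
The state is a dict: "time_s": time; "joints": joint angles; "dq": joint speeds; "effort": joint torques, N m; "tool_pos": TCP position; "ee_rot": TCP orientation; "wrist_force": force on the tool from outside, world axes, zero at the start; "wrist_torque": the same for the moment, N m; "width": finger opening in m.
Only numpy, scipy, OpenCV 4.12 (cv2) and the standard library are available. Lean on these libraries where they do the work, as an engineer would, in place of code of your own. Each camera call takes 0.05 s, during which the arm holds its last target.

### The job

Push the orange flap of the sorting chute fully across so that parts will run to the exit over the white tub, then tip the blue bucket by its red-knobbed lever so that all five dome nuts slide into the white tub, and set the bucket back fully upright. Finally slide the white tub along the bench, without lifting it, away from the chute onto the middle of the yellow rectangle on its own side; leave the flap set that way and leave the black tub, the jar and the screwdriver where they are.

Things in the scene. Friction and masses are not known exactly. Their poses are not given: they have to be found in the camera images.
- chute: Fixed Y-shaped metal slide, open on top. Origin on the bench under it, z up, own -x downhill (towards the robot), own y left. Falls 36 deg from its head (x +82 mm, floor 184 mm up; the bucket ends at x +184) to two splayed exit legs; walls 35 mm high (16 mm near the exits). Base plate 200 x 130 x 8 mm, centred at x +85. Below x -90 mm the space between the legs, and between the tubs (90 mm), is open.
- flap (a joint): Angle of the orange diverter flap in the fork, -0.6 to +0.6 rad, 0 = pointing straight uphill. Positive: its uphill tip is at the right wall (chute's -y) and parts go to the LEFT (+y) exit. Negative: tip at the left wall, parts go to the RIGHT exit. It stays where it is left (about 1.5 N at its knob).
- flap_knob (a point): Centre of the orange ball, 20 mm in diameter, on a 6 mm pin standing on the flap square to the slide (leaning 36 deg downhill), about 215 mm above the bench. Push it sideways: it swings on a 45 mm radius about the hinge line (to own -y of the chute for positive angles), about 25 mm each way.
- flap_hinge (a point): Foot of the flap's hinge, at the fork; the hinge line is square to the slide floor (tilted 36 degrees downhill from vertical). The flap is 66 mm long, 30 mm high.
- bucket (a joint): Tilt of the blue tipping bucket at the head of the chute, rad: 0 = upright (on its stop), 1.2 = fully tipped towards the slide. The hinge is stiff and the bucket stays at whatever angle it is left; moving the knob takes up to about 6 N.
- bucket_hinge (a point): Centre of the bucket's hinge, at its pouring lip on the chute's mid plane, 192 mm above the bench; the hinge line runs along the chute's own y. The point's axes turn with the bucket. The bucket is 100 mm long (uphill of the hinge), 80 mm wide, 50 mm deep, open on top, floor 18 mm below the hinge, front sloping.
- bucket_knob (a point): Centre of the red ball, 24 mm in diameter, on the bucket's 7 mm hand lever at its left side (87 mm to own +y of the chute's mid plane), 95 mm from the hinge line. With the bucket upright the lever leans 0.25 rad uphill from vertical; it turns downhill with the bucket as it tips.
- white_tub: White open plastic tub with a blue rim, 150 (own x) x 100 (own y) x 50 mm high, walls 3 mm, origin at the centre of its underside, about 0.2 kg (varies). It stands loose under one of the two exits, long side along the slope direction; its far end lies about 20 mm under the lip.
- black_tub: Black open tub with a grey rim, same size, under the other exit; origin at the centre of its underside. Not to be disturbed.
- exit_left (a point): Middle of the left exit lip of the chute (60 mm wide), 66 mm above the bench; the plate runs uphill from here, with low walls, up to 90 mm above the bench.
- exit_right (a point): The same for the right exit lip.
- mark_left (a point): Centre, on the bench top, of the yellow rectangle painted on the bench beside the left exit (own +y), at own x -135 mm, 250 mm off the chute's mid plane. The outline is 170 x 130 mm and is flat.
- mark_right (a point): Centre of the same yellow rectangle beside the right exit (own -y).
- nut0: Steel dome nut, hexagonal, 19 mm across, 21 mm high, 28 g; origin at the centre of its flat underside. Starts in the blue bucket.
- nut1: Steel dome nut, hexagonal, 19 mm across, 21 mm high, 28 g; origin at the centre of its flat underside. Starts in the blue bucket.
- nut2: Steel dome nut, hexagonal, 19 mm across, 21 mm high, 28 g; origin at the centre of its flat underside. Starts in the blue bucket.
- nut3: Steel dome nut, hexagonal, 19 mm across, 21 mm high, 28 g; origin at the centre of its flat underside. Starts in the blue bucket.
- nut4: Steel dome nut, hexagonal, 19 mm across, 21 mm high, 28 g; origin at the centre of its flat underside. Starts in the blue bucket.
- jar: Small closed amber jar, 48 mm in diameter, 75 mm high, origin at its underside; bystander beside the chute.
- driver: Screwdriver with a grey handle, 170 mm long, lying on the bench; bystander near the chute.
Things that resemble listed ones, but are neither listed nor needed, are in the scene too. What is shaped like the white_tub but pink or purple is not meant.

How it is judged:
By the outcome, as a careful person would: the job done as asked, in the order asked, and still so for the second after the job is handed in, with the robot touching nothing.
It also fails if it takes over 61 s, if anything falls off the work surface, if the arm or the gripper's body presses on something with over 40 N, if the wrist force passes 120 N, or if a joint passes its speed limit or range.

## Working session

There is one attempt and no reset: what is moved stays moved. The work goes in short steps, Python scripts to look and compute and a shell command to move; the robot and the scene stay as the last step left them, time stands still between calls to the robot, and variables do not carry over. Pictures are saved under pics/ and viewed, and the job is handed in when it is done.

```bash
mkdir -p pics; ls
python3 - <<'E'
from rig import ctrl
import cv2,numpy as np
print(ctrl.state())
for n in ["side","top","wrist"]:
    p,d=ctrl.snapshot(n); c=ctrl.get_calibration(n)
    cv2.imwrite(f"pics/{n}0.png",p); np.savez(f"pics/{n}0.npz",p=p,d=d,T=c["T"],k=[c["fx"],c["fy"],c["cx"],c["cy"]])
    print(n,c)
E
```

```text
pics
{'time_s': 0.0, 'joints': array([ 9.79179844e-01,  2.59333800e-01,  1.53611804e+00,  2.52951591e-05,
        1.34794240e+00, -2.02775770e-01]), 'dq': array([ 6.04490561e-04,  9.14444522e-05,  9.87840742e-04,  1.15907127e-03,
       -6.39427213e-04,  2.91770841e-06]), 'effort': array([-1.29258156e-04, -4.46038985e+01, -2.90568370e+01, -4.98344907e-04,
        1.18951718e-02, -1.53700097e-05]), 'tool_pos': array([0.20817383, 0.50851643, 0.23046559]), 'ee_rot': array([-3.13983294e+00, -3.86974126e-04,  2.75274599e+00]), 'wrist_force': array([ 0.10571304, -0.63894447, -0.39881006]), 'wrist_torque': array([-0.01224623, -0.04929728,  0.03128761]), 'width': 0.08531734410417949}
side {'fx': 547.4262866705401, 'fy': 547.4262866705401, 'cx': 314.08329395362006, 'cy': 240.29799471817287, 'T': array([[ 0.75031023,  0.42913435, -0.50287003, -0.08290237],
       [-0.66106942,  0.48167195, -0.57530805, -0.63747222],
       [-0.00466606,  0.76409152,  0.64509099,  0.95845074],
       [ 0.        ,  0.        ,  0.        ,  1.        ]])}
top {'fx': 517.4016594645443, 'fy': 517.4016594645443, '
[... 152 characters left out ...]
969154e-01, -3.15527474e-04,  7.84802505e-03,
         8.63969647e-02],
       [ 7.64614402e-03,  1.89440009e-01,  9.81862526e-01,
         1.40010903e+00],
       [ 0.00000000e+00,  0.00000000e+00,  0.00000000e+00,
         1.00000000e+00]])}
wrist {'fx': 362.31012902238496, 'fy': 362.31012902238496, 'cx': 316.1631138542669, 'cy': 239.42227723700688, 'T': array([[ 3.79030323e-01, -8.75059765e-01, -3.01009005e-01,
         1.29858393e-01],
       [ 9.25384035e-01,  3.58194918e-01,  1.23938647e-01,
         5.39564167e-01],
       [-6.33827193e-04, -3.25525433e-01,  9.45533072e-01,
         3.72865245e-01],
       [ 0.00000000e+00,  0.00000000e+00,  0.00000000e+00,
         1.00000000e+00]])}
```

View pics/top0.png

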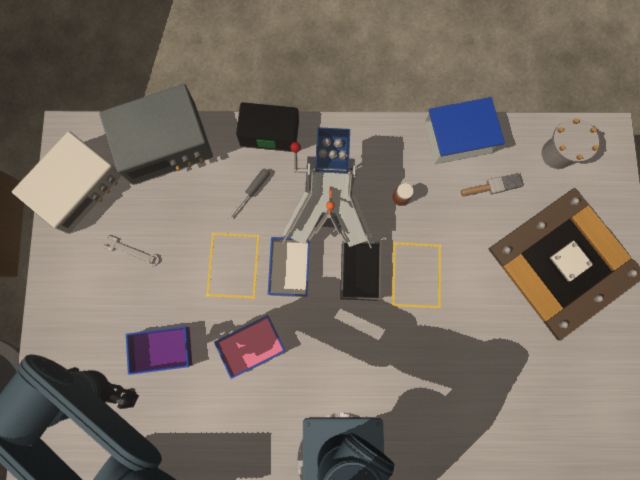

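View pics/side0.png

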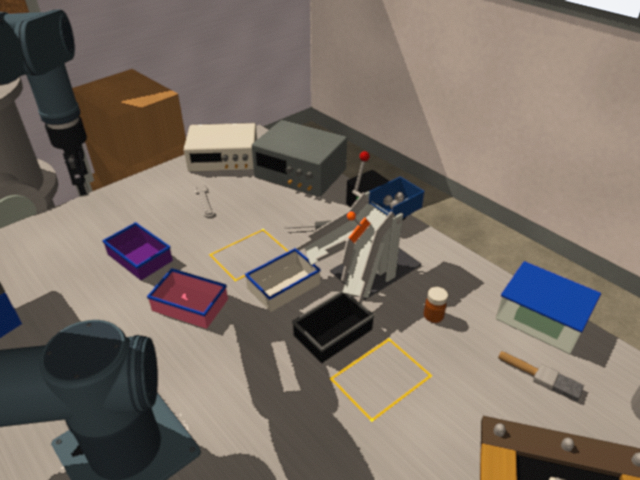

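View pics/wrist0.png

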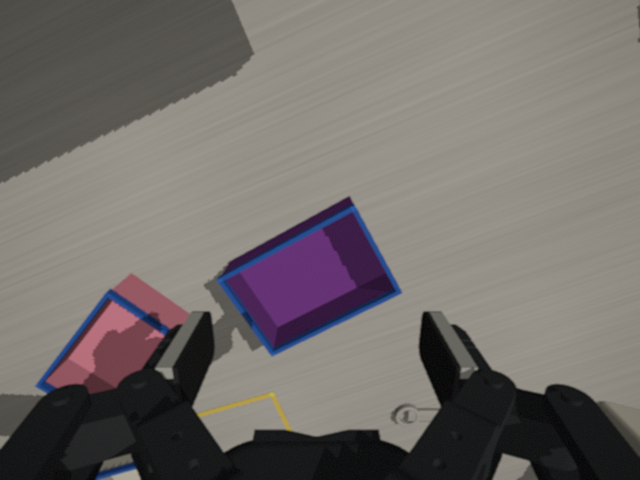

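```bash
cat > h.py <<'E'
import numpy as np,cv2
def load(n):
    z=np.load(f"pics/{n}.npz"); return z["p"],z["d"],z["T"],z["k"]
def ray(n,u,v):
    _,_,T,k=load(n); r=np.array([(u-k[2])/k[0],-(v-k[3])/k[1],-1.0]); return T[:3,3],T[:3,:3]@r
def plane(n,u,v,z):
    o,r=ray(n,u,v); return o+r*(z-o[2])/r[2]
def dep(n,u,v):
    d=load(n)[1]; w=d[int(v)-1:int(v)+2,int(u)-1:int(u)+2]; o,r=ray(n,u,v); return o+r*np.median(w)
def tri(n1,uv1,n2,uv2):
    o1,r1=ray(n1,*uv1);o2,r2=ray(n2,*uv2)
    s=np.linalg.lstsq(np.c_[r1,-r2],o2-o1,rcond=None)[0]
    a=o1+r1*s[0];b=o2+r2*s[1]; return (a+b)/2,np.linalg.norm(a-b)
def snap(n,name):
    from rig import ctrl
    c=ctrl.get_calibration(n);p,d=ctrl.snapshot(n)
    cv2.imwrite(f"pics/{name}.png",p); np.savez(f"pics/{name}.npz",p=p,d=d,T=c["T"],k=[c["fx"],c["fy"],c["cx"],c["cy"]])
def blobs(n,lo,hi,mn=15,roi=None):
    p=load(n)[0];h=cv2.cvtColor(p,cv2.COLOR_BGR2HSV);m=cv2.inRange(h,lo,hi)
    N,l,s,c=cv2.connectedComponentsWithStats(m)
    return [(tuple(np.round(c[i],1)),s[i].tolist()) for i in range(1,N) if s[i][4]>=mn]
E
python3 - <<'E'
from h import *
p=load("top0")[0]; a=cv2.resize(p[110:310,190:450],None,fx=3,fy=3,interpolation=2); cv2.imwrite("pics/t0c.png",a)
p=load("side0")[0]; a=cv2.resize(p[140:370,240:460],None,fx=2.6,fy=2.6,interpolation=2); cv2.imwrite("pics/s0c.png",a)
for n in("top0","side0"):
    print(n,"red",blobs(n,(0,180,90),(4,255,255)),"or",blobs(n,(6,200,120),(14,255,255)),"yel",blobs(n,(18,120,120),(30,255,255),40),"blue",blobs(n,(105,120,50),(125,255,255),40))
E
```

```text
top0 red [((np.float64(294.2), np.float64(146.4)), [291, 143, 8, 8, 53])] or [] yel [((np.float64(232.8), np.float64(265.7)), [207, 233, 52, 66, 463]), ((np.float64(416.2), np.float64(275.9)), [392, 242, 49, 66, 518])] blue [((np.float64(465.9), np.float64(126.0)), [429, 98, 75, 58, 3083]), ((np.float64(342.7), np.float64(142.5)), [332, 137, 17, 14, 79]), ((np.float64(338.1), np.float64(163.0)), [329, 158, 20, 10, 128]), ((np.float64(157.2), np.float64(350.3)), [126, 327, 63, 47, 300]), ((np.float64(246.4), np.float64(366.4)), [224, 353, 56, 25, 74])]
side0 red [((np.float64(363.9), np.float64(155.2)), [360, 151, 9, 9, 68])] or [((np.float64(350.8), np.float64(215.6)), [347, 212, 8, 8, 47]), ((np.float64(358.9), np.float64(230.1)), [350, 219, 19, 23, 159]), ((np.float64(428.1), np.float64(304.1)), [426, 301, 6, 7, 21])] yel [((np.float64(241.5), np.float64(252.2)), [209, 229, 79, 53, 316]), ((np.float64(379.1), np.float64(378.6)), [330, 338, 102, 84, 856]), ((np.float64(497.2), np.float64(463.4)), [481, 445, 34, 35, 968]), ((np.float64(627.5), np.float64(477.6)), [621, 475, 15, 5, 40])] blue [((np.float64(398.7), np.float64(195.3)), [370, 177, 54, 40, 1083]), ((np.float64(135.6), np.float64(246.1)), [103, 223, 67, 45, 479]), ((np.float64(279.3), np.float64(272.4)), [246, 249, 73, 50, 345]), ((np.float64(551.7), np.float64(295.7)), [502, 262, 99, 70, 3682]), ((np.float64(184.3), np.float64(293.1)), [148, 269, 78, 47, 429]), ((np.float64(7.0), np.float64(315.8)), [0, 293, 21, 44, 552])]
```

View pics/t0c.png

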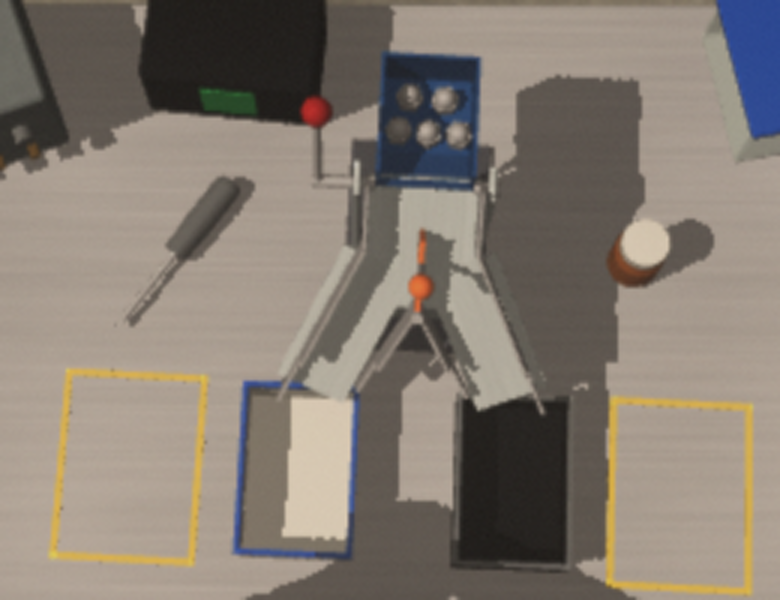

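View pics/s0c.png

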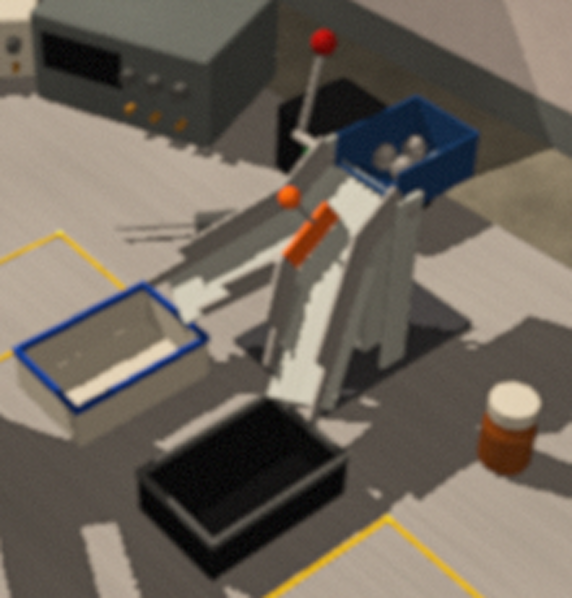

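The white tub is the white-bodied, blue-rimmed one at top-view (289,266), under the left exit. The pink tub (250,347) and the purple one (158,350) are decoys. Next I measure the geometry.

Run:
```python
from h import *
np.set_printoptions(precision=4,suppress=True)
print(blobs("top0",(3,150,100),(16,255,255),6))
print("red",tri("top0",(294.5,146.4),"side0",(363.9,155.2)))
print("orange",tri("top0",(330,205.3),"side0",(350.8,215.6)))
# yellow rects corners in crop coords ->pixel
p=lambda u,v:(190+u/3-.33,110+v/3-.33)
L=[plane("top0",*p(*c),0) for c in [(69,371),(206,378),(191,562),(53,556)]]
R=[plane("top0",*p(*c),0) for c in [(612,400),(751,406),(750,590),(608,583)]]
print("L",np.mean(L,0),"R",np.mean(R,0)); L=np.array(L);R=np.array(R)
print(L,R)
ml,mr=np.mean(L,0),np.mean(R,0); d=ml-mr; print("yaw",np.arctan2(-d[0],d[1]),np.linalg.norm(d))
W=np.array([plane("top0",*p(*c),.05) for c in [(246,383),(357,392),(351,556),(236,551)]])
B=np.array([plane("top0",*p(*c),.05) for c in [(457,400),(569,400),(570,567),(454,566)]])
print("W",W.mean(0),W,"\nB",B.mean(0),B)
```

```text
[((np.float64(560.2), np.float64(129.5)), [559, 129, 4, 2, 6]), ((np.float64(579.3), np.float64(156.6)), [578, 156, 4, 2, 7]), ((np.float64(177.0), np.float64(167.5)), [176, 166, 3, 4, 6]), ((np.float64(330.4), np.float64(192.5)), [330, 189, 2, 9, 13]), ((np.float64(397.7), np.float64(198.0)), [395, 192, 9, 10, 26]), ((np.float64(329.8), np.float64(206.0)), [327, 202, 7, 12, 54]), ((np.float64(599.1), np.float64(237.6)), [571, 206, 60, 64, 892]), ((np.float64(531.3), np.float64(285.6)), [504, 255, 59, 66, 862]), ((np.float64(537.0), np.float64(301.7)), [535, 301, 4, 3, 6])]
red (array([0.7322, 0.1176, 0.2845]), np.float64(0.0017495126723046303))
orange (array([0.6122, 0.035 , 0.2156]), np.float64(0.0022253666453854555))
L [0.4991 0.2922 0.    ] R [ 0.4731 -0.2073  0.    ]
[[0.5868 0.3504 0.    ]
 [0.5802 0.2246 0.    ]
 [0.412  0.235  0.    ]
 [0.4175 0.3589 0.    ]] [[ 0.5595 -0.148   0.    ]
 [ 0.5539 -0.2755  0.    ]
 [ 0.3863 -0.2665  0.    ]
 [ 0.3927 -0.1392  0.    ]]
yaw -0.05198438842276624 0.5001850580461312
W [0.4887 0.1381 0.05  ] [[0.566  0.1842 0.05  ]
 [0.5578 0.086  0.05  ]
 [0.4133 0.0912 0.05  ]
 [0.4177 0.1909 0.05  ]] 
B [ 0.4773 -0.0501  0.05  ] [[ 0.5506 -0.0024  0.05  ]
 [ 0.5506 -0.1016  0.05  ]
 [ 0.4035 -0.0986  0.05  ]
 [ 0.4045  0.002   0.05  ]]
```

```bash
python3 - <<'E'
from h import *
np.set_printoptions(precision=3,suppress=True)
for u,v in [(262,115),(285,110),(295,135),(290,145),(285,148)]: print(dep("top0",u,v))
E
python3 -m inch '[[0,0,-2,-0.11,5],[0,0,-2,-0.11,5],[0,0,-2,-0.11,5]]' 30
```

```text
[0.894 0.212 0.09 ]
[0.909 0.15  0.089]
[0.841 0.123 0.082]
[0.817 0.137 0.069]
[0.823 0.152 0.031]
time_s: 0.45
tool_pos: [0.2083, 0.5087, 0.2915]
ee_rot: [-3.14, -0.001, 3.087]
wrist_force: [0.5, -0.5, 1.1]
width: 0.0503
```

```bash
cat > st.py <<'E'
import numpy as np,sys
from rig import ctrl
np.set_printoptions(precision=4,suppress=True)
s=ctrl.state(); t=s["tool_pos"]; psi=s["ee_rot"][2]
print("t",s["time_s"],"tcp",t,"yaw",psi,"F",s["wrist_force"],"w",s["width"])
O=np.array([.6209,.0355]);ex=np.array([.9986,-.052]);ey=np.array([.052,.9986])
print("own",(t[:2]-O)@ex,(t[:2]-O)@ey)
if len(sys.argv)>3:
    g=np.array([float(a) for a in sys.argv[1:4]]); 
    w=O+g[0]*ex+g[1]*ey-t[:2]
    tx=np.array([np.cos(psi),np.sin(psi)]);ty=np.array([np.sin(psi),-np.cos(psi)])
    print("to go cm tool x,y,z",100*w@tx,100*w@ty,100*(t[2]-g[2]))
E
python3 st.py -.009 0 .30
```

```text
t 0.45 tcp [0.2083 0.5087 0.2915] yaw 3.087327964295913 F [ 0.4782 -0.5351  1.0629] w 0.05026943279368472
own -0.4366351968248227 0.4510537651091967
to go cm tool x,y,z -42.866493599723256 -45.011641854306205 -0.8534516929228908
```

```bash
python3 -m inch '[[-2.4,-2.5,0,0,5],[-2.4,-2.5,0,0,5],[-2.4,-2.5,0,0,5],[-2.4,-2.5,0,0,5],[-2.4,-2.5,0,0,5],[-2.4,-2.5,0,0,5],[-2.4,-2.5,0,0,5],[-2.4,-2.5,0,0,5],[-2.4,-2.5,0,0,5],[-2.4,-2.5,0,0,5],[-2.4,-2.5,0,0,5],[-2.4,-2.5,0,0,5],[-2.4,-2.5,0,0,5],[-2.4,-2.5,0,0,5],[-2.4,-2.5,0,0,5],[-2.4,-2.5,0,0,5],[-2.4,-2.5,0,0,5],[-2.1,-2.5,0,0,5],[0,0,0,0,5]]'; python3 st.py -.009 0 .197
python3 - <<'E'
from h import *
snap("wrist","w1"); snap("side","s1")
E
```

```text
time_s: 2.35
tool_pos: [0.6121, 0.0308, 0.2899]
ee_rot: [-3.14, -0.001, 3.079]
wrist_force: [-0.2, 0.2, -0.1]
width: 0.05
t 2.35 tcp [0.6121 0.0308 0.2899] yaw 3.0788811815746495 F [-0.1772  0.1999 -0.0572] w 0.04997587467764607
own -0.008561014212579937 -0.005118522347559838
to go cm tool x,y,z 0.049283082562568095 0.5113788910680657 9.286257854032803
```

View pics/w1.png

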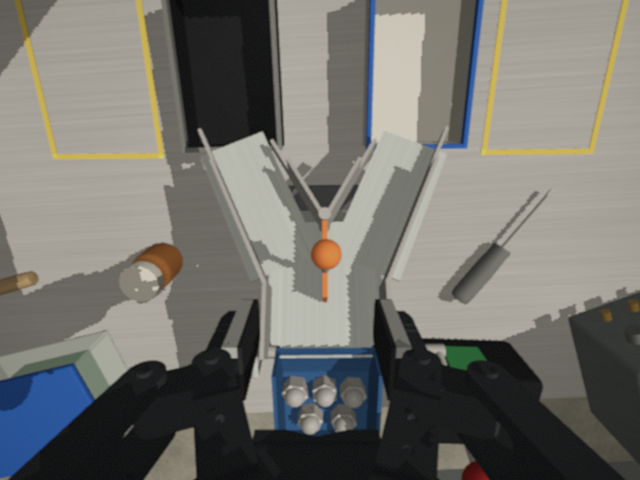

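```bash
python3 - <<'E'
from h import *
print(tri("top0",(330,205.3),"w1",(326,254)),tri("side0",(350.8,215.6),"w1",(326,254)))
E
python3 -m inch '[[0,0.5,1.5,0,5],[0,0,2.5,0,5],[0,0,2.5,0,5],[0,0,1.8,0,5],[0,0,1,0,5],[0,0,0,0,5]]'; python3 st.py -.012 -.025 .197;python3 - <<'E'
from h import *
snap("wrist","w2")
E
```

```text
(array([0.60942877, 0.03600041, 0.22267238]), np.float64(7.992606376267038e-05)) (array([0.61333986, 0.03566925, 0.21457752]), np.float64(0.0016359223513181232))
time_s: 3.05
tool_pos: [0.6092, 0.0406, 0.1971]
ee_rot: [3.141, -0.003, 3.084]
wrist_force: [0.3, -1.0, -0.6]
width: 0.05
t 3.05 tcp [0.6092 0.0406 0.1971] yaw 3.083936412945466 F [ 0.2998 -0.9554 -0.557 ] w 0.05001918517564653
own -0.011938335072491615 0.004489288252425432
to go cm tool x,y,z -0.010548974981709869 -2.9488197282751893 0.005377883528709382
```

View pics/w2.png

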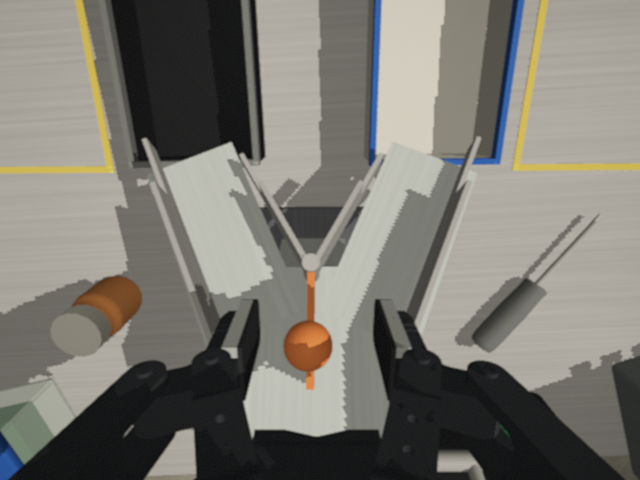

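```bash
python3 -m inch '[[0,0,0,0,3.6],[0,-0.5,0,0,3.6],[0,-0.5,0,0,3.6],[0.1,-0.5,0,0,3.6],[0.1,-0.5,0,0,3.6],[0.1,-0.5,0,0,3.6],[0.1,-0.5,0.1,0,3.6],[0.1,-0.4,0.1,0,3.6],[0,-0.2,0,0,3.6],[0,0,0,0,3.6]]'; python3 st.py -.018 -.0334 .195
```

```text
time_s: 4.1
tool_pos: [0.603, 0.004, 0.196]
ee_rot: [3.141, -0.001, 3.083]
wrist_force: [-0.7, 2.9, -0.1]
width: 0.0357
t 4.1 tcp [0.603 0.004 0.196] yaw 3.082565415224557 F [-0.72    2.8822 -0.1118] w 0.035720399386006595
own -0.016245723723041904 -0.03234309096753827
to go cm tool x,y,z 0.1745244951564665 -0.10660627065603728 0.09839037636392434
```

```bash
for i in 1; do python3 -m inch '[[0,-0.2,0,0,3.6],[0,0,0,0,3.6]]'; done; python3 st.py
```

```text
time_s: 4.3
tool_pos: [0.6029, 0.0037, 0.1959]
ee_rot: [3.139, -0.001, 3.083]
wrist_force: [0.8, 7.4, -0.4]
width: 0.0361
t 4.3 tcp [0.6029 0.0037 0.1959] yaw 3.0834197894996427 F [ 0.7676  7.3728 -0.3975] w 0.036111146494409135
own -0.01627708399191315 -0.03269749737883536
```

```bash
python3 -m inch '[[0,-0.2,0,0,3.6],[0,0,0,0,3.6]]'; python3 st.py
python3 - <<'E'
from h import *
snap("wrist","w3")
E
```

```text
time_s: 4.5
tool_pos: [0.6029, 0.0034, 0.1959]
ee_rot: [3.136, -0.001, 3.084]
wrist_force: [-0.0, 11.9, -0.9]
width: 0.0357
t 4.5 tcp [0.6029 0.0034 0.1959] yaw 3.0839532350315406 F [-0.0036 11.8557 -0.9289] w 0.035719942759275446
own -0.016308858377322575 -0.033015415170925995
```

View pics/w3.png

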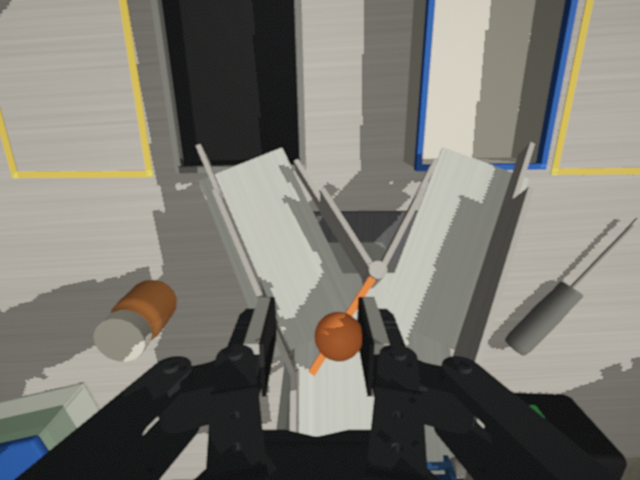

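Force climbs to 12 N with no further motion, and in the picture the flap tip (313,374) lies at the right wall, so the flap is at its stop. I back off and go to the red knob.

```bash
python3 -m inch '[[0,0.5,0,0,5],[0,0.3,0,0,5],[0,0,-2,0,5],[0,0,-3,0,5],[0,0,-3,0,5],[0,0,-3,0,5],[0,0,-2.5,0,5],[-1.5,1.5,0,0,5],[-3,3,0,0,5],[-3,3,0,0,5],[-3,3,0,0,5],[-1.8,1.3,0,0,5],[0,0,0,0,5]]'; python3 st.py .107 .0875 .265;python3 - <<'E'
from h import *
snap("wrist","w4"); snap("side","s4")
print(blobs("w4",(0,180,60),(4,255,255)))
E
```

```text
time_s: 5.85
tool_pos: [0.7352, 0.12, 0.3288]
ee_rot: [-3.141, -0.002, 3.085]
wrist_force: [-0.6, -0.6, -0.3]
width: 0.0499
t 5.85 tcp [0.7352 0.12   0.3288] yaw 3.0845326387372833 F [-0.5681 -0.5872 -0.3436] w 0.04990457500656823
own 0.10970144565366367 0.0903008348120512
to go cm tool x,y,z 0.2697459358879603 -0.2822810402717539 6.380912054480714
[((np.float64(313.9), np.float64(267.1)), [294, 248, 41, 39, 1287])]
```

View pics/w4.png

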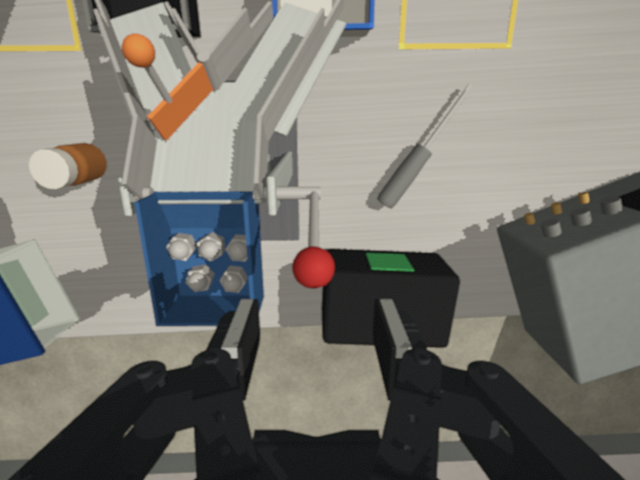

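View pics/s4.png

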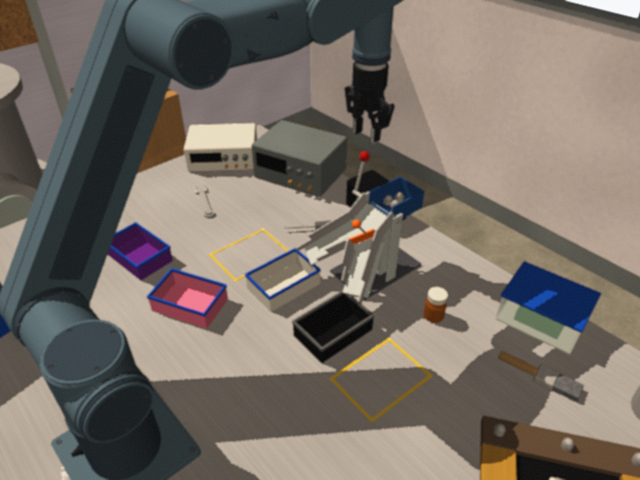

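```bash
python3 - <<'E'
from h import *
print(tri("side0",(363.9,155.2),"w4",(313.9,267.1)))
E
python3 -m inch '[[0.3,-0.3,1,0,5],[0,0,2,0,5],[0,0,2,0,5],[0,0,1.2,0,5],[0,0,0,0,5]]'; python3 st.py .107 .0875 .265;python3 - <<'E'
from h import *
snap("wrist","w5")
E
```

```text
(array([0.73180214, 0.11739165, 0.28467852]), np.float64(0.002017130475360381))
time_s: 6.45
tool_pos: [0.7289, 0.1146, 0.2677]
ee_rot: [-3.141, -0.004, 3.082]
wrist_force: [0.0, -0.1, 0.1]
width: 0.0502
t 6.45 tcp [0.7289 0.1146 0.2677] yaw 3.081646222664403 F [ 0.0493 -0.0636  0.1155] w 0.05020236350137908
own 0.10373801406883777 0.08458259379248873
to go cm tool x,y,z -0.32289315186369943 0.2934981115278048 0.26965296011436934
```

View pics/w5.png

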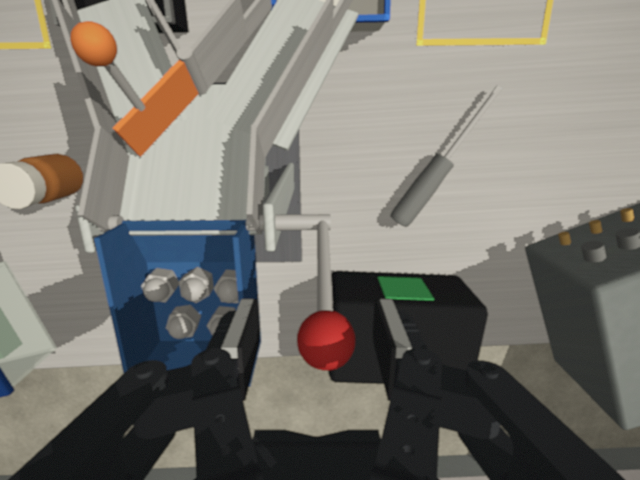

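```bash
python3 -m inch '[[-0.3,0.2,0.2,0,5],[0,0,0,0,5],[0,0,0,0,2.2],[0,0,0,0,2.2],[0,0,0,0,2.2],[0,0,0,0,2.2]]' 30; python3 st.py .107 .0875 .265;python3 - <<'E'
from h import *
snap("wrist","w6")
E
```

```text
time_s: 7.1
tool_pos: [0.7336, 0.1181, 0.268]
ee_rot: [3.141, 0.001, 3.083]
wrist_force: [0.7, 2.1, 2.3]
width: 0.0225
t 7.1 tcp [0.7336 0.1181 0.268 ] yaw 3.0833242314372007 F [0.6848 2.0586 2.3454] w 0.02245176177069607
own 0.10827751448885473 0.08831121780154899
to go cm tool x,y,z 0.12824966167608506 -0.08275069045811763 0.2951460493330671
```

View pics/w6.png

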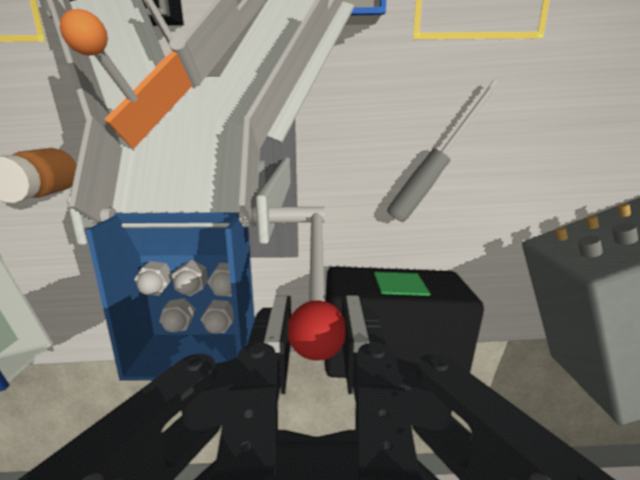

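```bash
python3 -m inch '[[0,0,0,0,1.5],[0,0,0,0,1.5],[0.47,0,-0.1,0,1.5],[0.47,0,-0.08,0,1.5],[0.47,0,-0.06,0,1.5],[0.47,0,-0.04,0,1.5],[0.47,0,0,0,1.5],[0.47,0,0.01,0,1.5],[0.47,0,0.03,0,1.5],[0.47,0,0.06,0,1.5],[0,0,0,0,1.5]]' 30; python3 st.py .069 .0875 .267;python3 - <<'E'
from h import *
snap("wrist","w7");snap("side","s7")
E
```

```text
time_s: 8.25
tool_pos: [0.6962, 0.12, 0.2695]
ee_rot: [3.141, 0.002, 3.083]
wrist_force: [2.4, 4.6, 2.3]
width: 0.0218
t 8.25 tcp [0.6962 0.12   0.2695] yaw 3.083167996875171 F [2.4051 4.6263 2.3235] w 0.021823357932677402
own 0.0707840315220309 0.08832655868938065
to go cm tool x,y,z 0.1785226016110885 -0.08462668965570055 0.25088320109686313
```

View pics/w7.png

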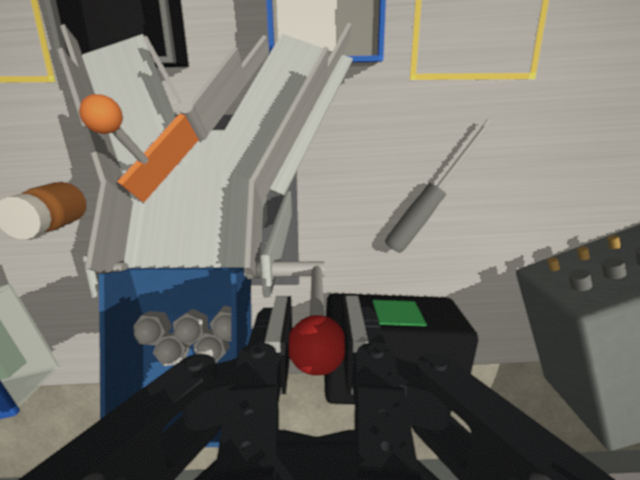

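```bash
python3 -m inch '[[0.46,-0.1,0.09,0,1.5],[0.46,0,0.11,0,1.5],[0.46,0,0.13,0,1.5],[0.46,0,0.15,0,1.5],[0.43,0,0.18,0,1.5],[0.43,0,0.2,0,1.5],[0.43,0,0.21,0,1.5],[0.42,0,0.23,0,1.5],[0,0,0,0,1.5]]' 30; python3 st.py .0337 .0875 .254;python3 - <<'E'
from h import *
snap("wrist","w8")
E
```

```text
time_s: 9.25
tool_pos: [0.6601, 0.1219, 0.257]
ee_rot: [3.14, 0.001, 3.084]
wrist_force: [0.8, 6.5, 5.4]
width: 0.0218
t 9.25 tcp [0.6601 0.1219 0.257 ] yaw 3.0836594986596046 F [0.7927 6.4593 5.3931] w 0.021794311156619003
own 0.03464851667035793 0.08836340022943372
to go cm tool x,y,z 0.09465648292250146 -0.08772765788837851 0.3010266921006477
```

View pics/w8.png

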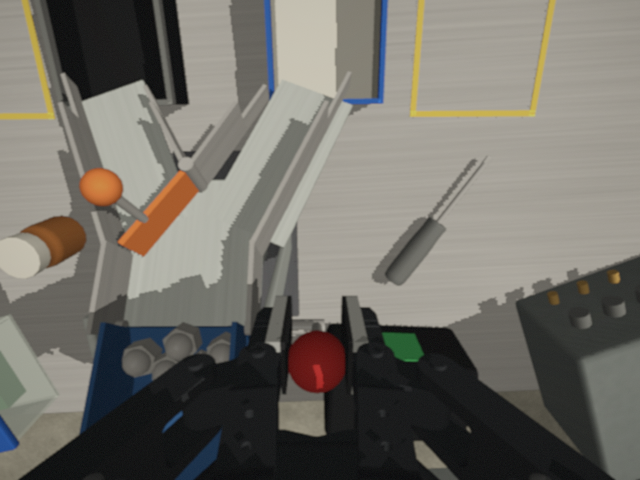

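```bash
python3 -m inch '[[0.4,0.2,0.26,0,1.5],[0.4,0,0.28,0,1.5],[0.37,0,0.29,0,1.5],[0.37,0,0.32,0,1.5],[0.34,0,0.33,0,1.5],[0.32,0,0.35,0,1.5],[0.31,0,0.36,0,1.5],[0.28,0,0.37,0,1.5],[0,0,0,0,1.5],[0,0,0,0,1.5]]' 30; python3 st.py .006 .0875 .228;python3 - <<'E'
from h import *
snap("wrist","w9");snap("side","s9");snap("top","t9")
E
```

```text
time_s: 10.3
tool_pos: [0.6325, 0.124, 0.2298]
ee_rot: [-3.141, -0.001, 3.083]
wrist_force: [0.1, 0.5, -0.6]
width: 0.0149
t 10.3 tcp [0.6325 0.124  0.2298] yaw 3.0825410981704477 F [ 0.0766  0.4993 -0.601 ] w 0.01489713844359619
own 0.007007221796752898 0.08898562567082612
to go cm tool x,y,z 0.09973128588627986 -0.15009681674254713 0.18155651442533782
```

View pics/w9.png

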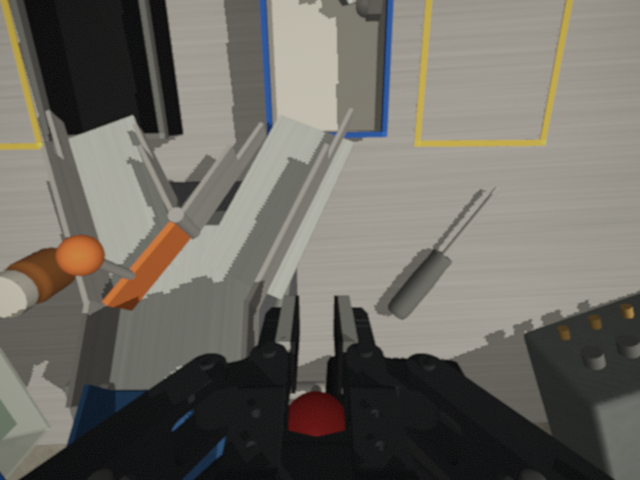

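View pics/s9.png

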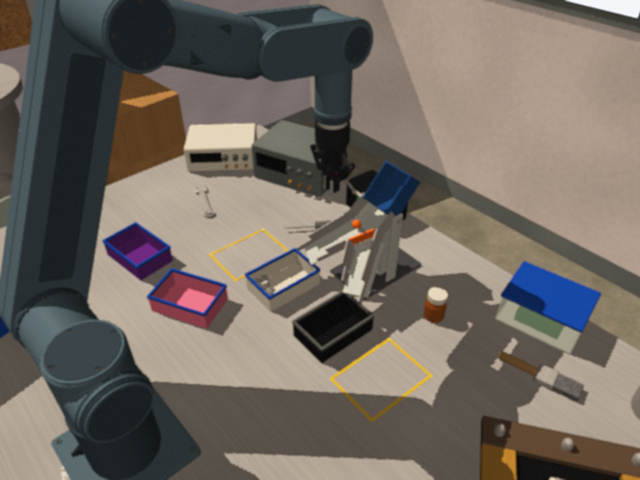

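Run:
```python
from h import *
p=load("t9")[0]; cv2.imwrite("pics/t9c.png",cv2.resize(p[110:310,190:450],None,fx=3,fy=3,interpolation=2))
p=load("s9")[0]; cv2.imwrite("pics/s9c.png",cv2.resize(p[140:310,240:440],None,fx=3,fy=3,interpolation=2))
print(blobs("s9",(0,180,60),(4,255,255),5),blobs("w9",(0,180,60),(4,255,255),50),blobs("t9",(0,180,60),(4,255,255),5))
for z in(.25,.26,.27): print(plane("w9",316,413,z))
```

```text
[] [((np.float64(316.0), np.float64(415.2)), [288, 392, 57, 44, 1909])] []
[0.66808822 0.12079234 0.25      ]
[0.65825817 0.12137637 0.26      ]
[0.64842811 0.1219604  0.27      ]
```

View pics/t9c.png

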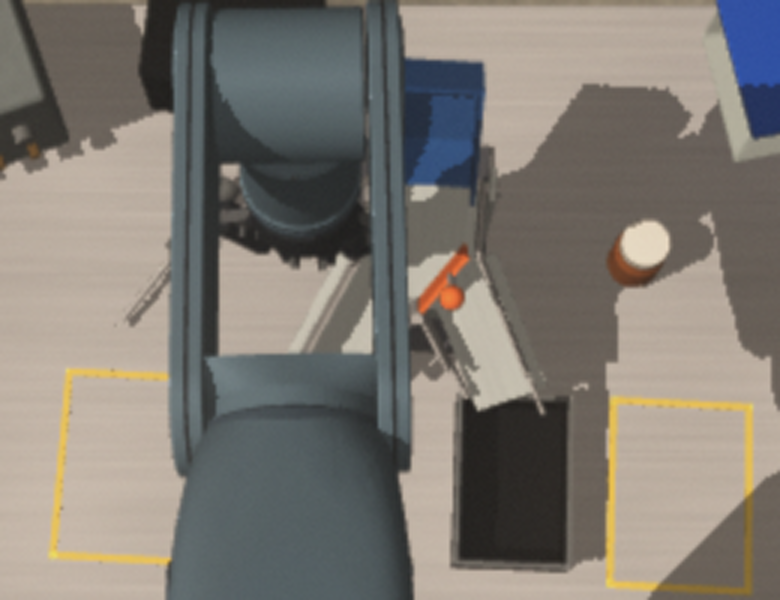

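View pics/s9c.png

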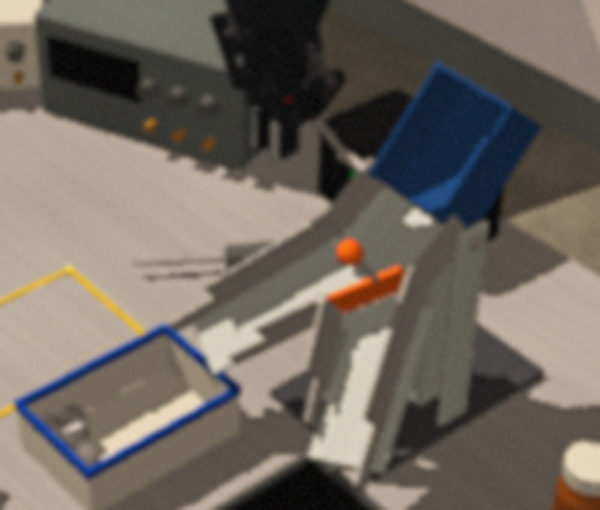

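```bash
python3 -m inch '[[2,0,0,0,0],[2,0,-1,0,0],[2,0,-3,0,0],[2,0,-3,0,0],[2,-1,-2,0,0],[2,-1,0,0,0],[0,0,0,0,0]]' 60; python3 st.py;python3 - <<'E'
from h import *
snap("wrist","w10");snap("side","s10")
p=load("s10")[0]; cv2.imwrite("pics/s10c.png",cv2.resize(p[140:310,240:440],None,fx=3,fy=3,interpolation=2))
print(blobs("s10",(0,180,60),(4,255,255),5))
E
```

```text
time_s: 11.15
tool_pos: [0.5103, 0.111, 0.3222]
ee_rot: [-3.141, 0.002, 3.082]
wrist_force: [-0.3, 0.6, 0.1]
width: 0.0002
t 11.15 tcp [0.5103 0.111  0.3222] yaw 3.0824968301990183 F [-0.3392  0.6004  0.1482] w 0.00018005834150983953
own -0.11435580463228641 0.06967051852586799
[((np.float64(338.6), np.float64(171.6)), [334, 167, 10, 10, 78])]
```

View pics/w10.png

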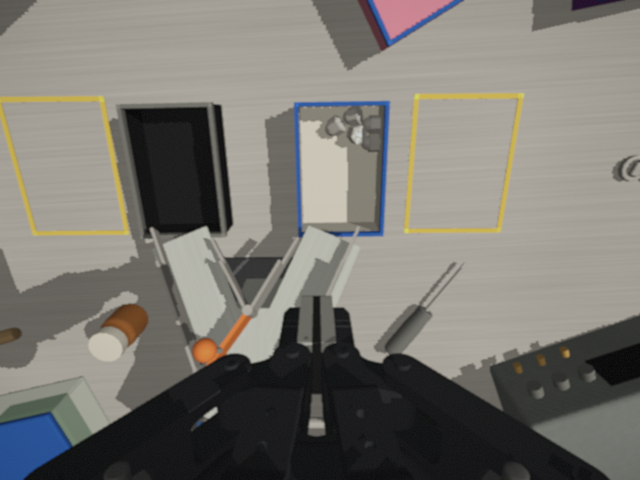

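View pics/s10c.png

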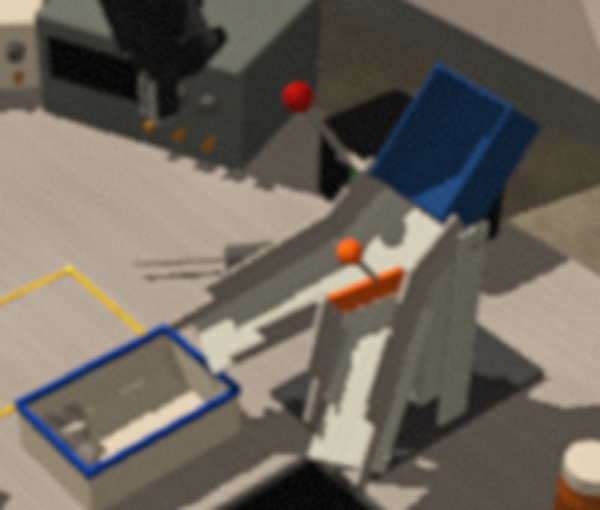

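Run:
```python
from h import *
p=load("w10")[0]; c=p[95:245,285:400]; cv2.imwrite("pics/w10c.png",cv2.resize(cv2.convertScaleAbs(c,alpha=1.5),None,fx=5,fy=4,interpolation=2)[:600])
```

View pics/w10c.png

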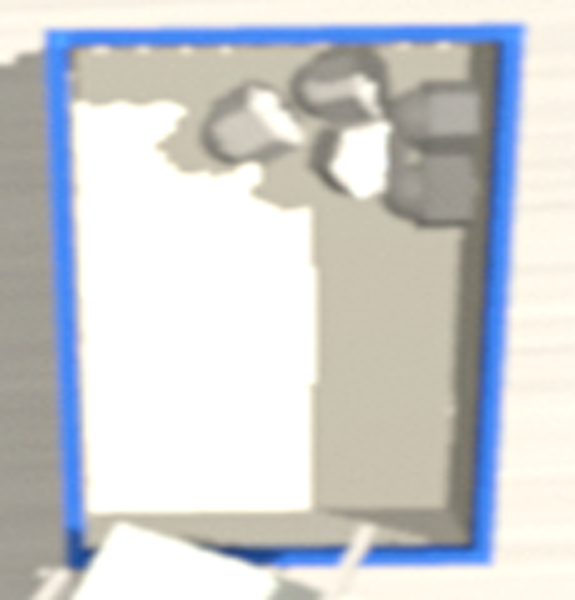

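```bash
python3 - <<'E'
from h import *
O=np.array([.6209,.0355,0]);ex=np.array([.9986,-.052,0]);ey=np.array([.052,.9986,0])
o,r=ray("s10",338.6,171.6); t=(.0875-(o-O)@ey)/(r@ey); p=o+r*t; print((p-O)@ex,p[2],np.arctan2(-((p-O)@ex-.0834),p[2]-.192)+.25)
E
python3 st.py -.02 .0875 .252
```

```text
0.030645890520121972 0.2707075820837621 0.8404823627670615
t 11.25 tcp [0.5119 0.1115 0.3208] yaw 3.082366668942392 F [-0.0908  0.2961 -0.3014] w 0.00023055215243656706
own -0.11279075035520895 0.07019129166524438
to go cm tool x,y,z -9.267001973901651 1.7968984256436398 6.878390566366566
```

```bash
python3 -m inch '[[-1.5,0.9,2,0,0],[-3,0.9,2.5,0,0],[-3,0,2.4,0,0],[-1.7,0,0,0,0],[-0.6,0,0,0,0],[-0.6,0,0,0,0],[-0.6,0,0,0,0],[-0.6,0,-0.2,0,0],[-0.6,0,-0.3,0,0],[-0.6,0,-0.3,0,0],[-0.6,0,-0.3,0,0],[-0.6,0,-0.2,0,0],[-0.6,0,-0.1,0,0],[-0.6,0,-0.1,0,0],[0,0,0,0,0]]'; python3 st.py .084 .0875 .268;python3 - <<'E'
from h import *
snap("wrist","w11");snap("side","s11")
E
```

```text
time_s: 12.75
tool_pos: [0.6655, 0.1202, 0.2663]
ee_rot: [-3.142, 0.001, 3.082]
wrist_force: [-0.1, -0.2, 0.0]
width: 0.0
t 12.75 tcp [0.6655 0.1202 0.2663] yaw 3.082460829826893 F [-0.1199 -0.1558  0.0395] w 2.8637535338707937e-05
own 0.04015204400386622 0.08693699460965822
to go cm tool x,y,z -4.383706891604969 0.08663245827769112 -0.1729507967024091
```

View pics/w11.png

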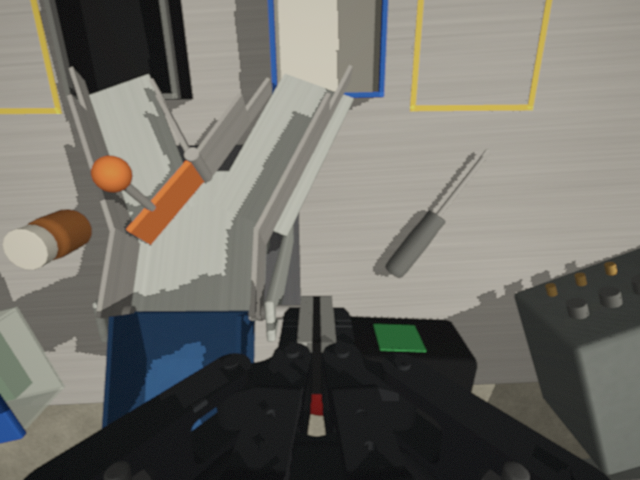

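View pics/s11.png

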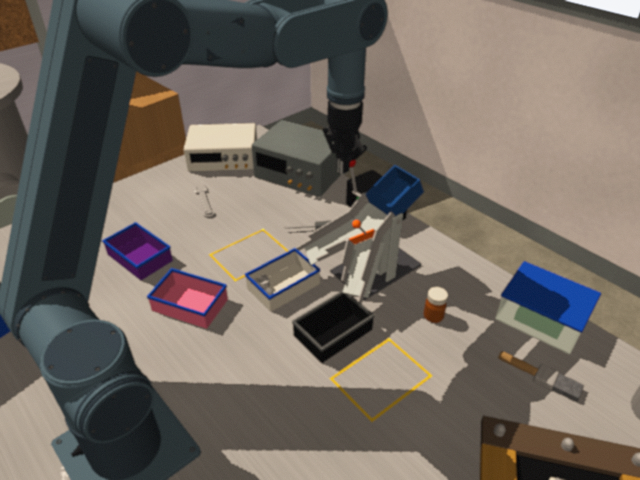

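Bucket is rising, with the red ball just uphill of the fingers at (316,404). I keep pushing to the stop.

```bash
python3 -m inch '[[-0.6,0,-0.1,0,0],[-0.6,0,0,0,0],[-0.6,0,0,0,0],[-0.6,0,0,0,0],[-0.6,0,0,0,0],[-0.5,0,0,0,0],[-0.4,0,0,0,0],[-0.2,0,0,0,0],[0,0,0,0,0]]'; python3 st.py .084 .0875 .268
```

```text
time_s: 13.75
tool_pos: [0.7057, 0.118, 0.2673]
ee_rot: [-3.141, 0.0, 3.083]
wrist_force: [0.4, -0.8, 0.2]
width: -0.0002
t 13.75 tcp [0.7057 0.118  0.2673] yaw 3.082731238146894 F [ 0.4425 -0.8118  0.2274] w -0.00015048225207348487
own 0.08042962336752009 0.0867856688795733
to go cm tool x,y,z -0.35577348051552865 0.0730471608973548 -0.07405146889751246
```

```bash
python3 -m inch '[[-0.2,0,0,0,0],[-0.2,0,0,0,0],[0,0,0,0,0]]'; python3 st.py .084 .0875 .268
```

```text
time_s: 14.05
tool_pos: [0.7091, 0.1179, 0.2675]
ee_rot: [-3.142, -0.001, 3.083]
wrist_force: [-2.5, -0.7, -0.4]
width: 0.0001
t 14.05 tcp [0.7091 0.1179 0.2675] yaw 3.082899534970738 F [-2.5204 -0.6727 -0.4216] w 0.00013766530686327858
own 0.08381294069012185 0.08687291763822891
to go cm tool x,y,z -0.017503820225718475 0.062006375096664394 -0.05084542560407912
```

```bash
python3 -m inch '[[-0.15,0,0,0,0],[-0.15,0,0,0,0],[0,0,0,0,0]]'; python3 st.py
```

```text
time_s: 14.35
tool_pos: [0.7094, 0.1179, 0.2674]
ee_rot: [-3.141, -0.007, 3.083]
wrist_force: [-12.2, -1.2, 2.0]
width: 0.0001
t 14.35 tcp [0.7094 0.1179 0.2674] yaw 3.0831591930946494 F [-12.2432  -1.1823   1.978 ] w 9.729049524313543e-05
own 0.08412708091865848 0.08685418691459197
```

```bash
python3 -m inch '[[-0.15,0,0,0,0],[-0.15,0,0,0,0],[0,0,0,0,0]]'; python3 st.py
```

```text
time_s: 14.65
tool_pos: [0.7096, 0.1179, 0.2675]
ee_rot: [-3.14, -0.013, 3.084]
wrist_force: [-22.1, -0.2, 6.7]
width: 0.0002
t 14.65 tcp [0.7096 0.1179 0.2675] yaw 3.083557028196714 F [-22.0655  -0.154    6.6626] w 0.0002445431317791527
own 0.0843048231735925 0.08692091636834255
```

```bash
python3 -m inch '[[1,0,0,0,0],[2,0,0,0,0],[2,0,-2,0,0],[3,-1,-3,0,0],[3,-1,-1,0,0],[3,-1,0,0,0],[3,-1,0,0,0],[3,-2,0,0,0],[3,-2,0,0,0],[1,0,0,0,0]]'; python3 st.py -.15 0 .3; python3 -m inch '[[0,0,0,0.142,6],[0,0,0,0.142,6],[0,0,0,0.142,6],[0,0,0,0.142,6],[0,0,0,0.142,6],[0,0,0,0.142,6],[0,0,0,0.142,6],[0,0,0,0.142,6],[0,0,0,0.142,6],[0,0,0,0.142,6],[0,0,0,0.142,6],[0,0,0,0,6]]'; python3 st.py -.15 0 .3
python3 - <<'E'
from h import *
snap("wrist","w12");snap("side","s12")
print(blobs("s12",(0,180,60),(4,255,255),5))
p=load("s12")[0]; cv2.imwrite("pics/s12c.png",cv2.resize(p[140:340,240:440],None,fx=3,fy=3,interpolation=2))
E
```

```text
time_s: 15.65
tool_pos: [0.4691, 0.0504, 0.3284]
ee_rot: [-3.14, 0.002, 3.081]
wrist_force: [0.0, 0.3, -1.1]
width: -0.0001
t 15.65 tcp [0.4691 0.0504 0.3284] yaw 3.0811764652079954 F [ 0.012   0.2642 -1.0794] w -0.00011689921929052224
own -0.15238954911011723 0.007004264344795039
to go cm tool x,y,z -0.24624533190723613 -0.6984179116694339 2.8369004044987935
time_s: 16.85
tool_pos: [0.4718, 0.052, 0.3278]
ee_rot: [3.14, -0.0, 1.52]
wrist_force: [0.2, 0.2, 0.4]
width: 0.06
t 16.85 tcp [0.4718 0.052  0.3278] yaw 1.5196592546451515 F [0.1564 0.2319 0.3818] w 0.059989837354122305
own -0.1497757820356502 0.008718478989075745
to go cm tool x,y,z -0.8718698752163822 -0.021787145429558626 2.7797387597626235
[((np.float64(364.0), np.float64(155.6)), [360, 151, 9, 10, 75])]
```

View pics/w12.png

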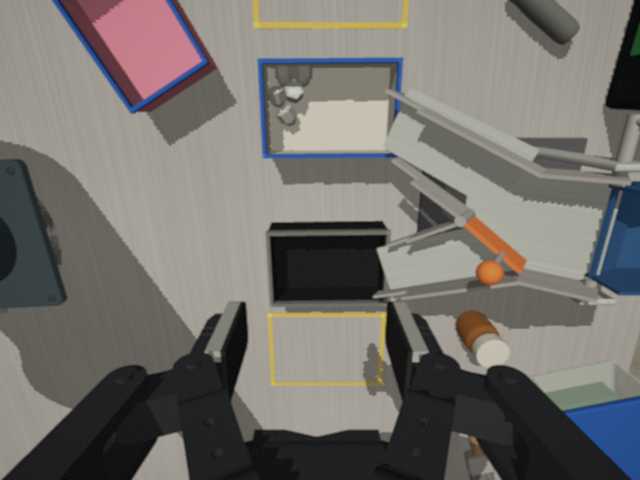

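View pics/s12c.png

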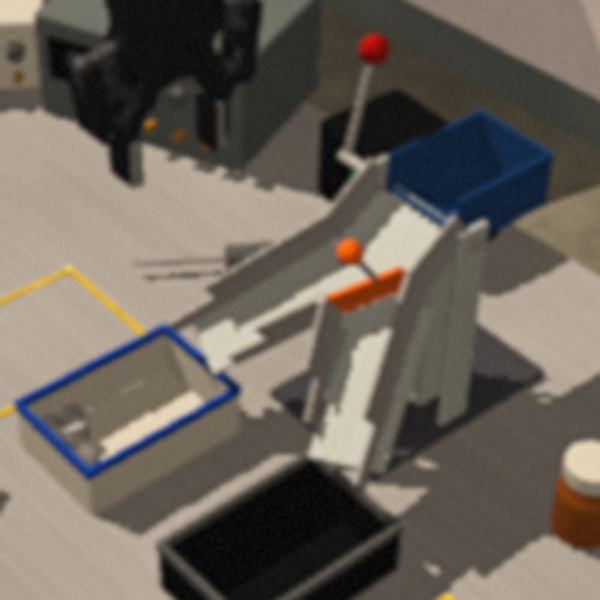

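```bash
cat >> h.py <<'E'
O=np.array([.6209,.0355,0]);EX=np.array([.9986,-.052,0]);EY=np.array([.052,.9986,0])
def own(p): return np.array([(p-O)@EX,(p-O)@EY])
E
python3 - <<'E'
from h import *
np.set_printoptions(precision=4,suppress=True)
W=[own(plane("w10",*c,.05)) for c in [(296,102),(390,101),(384,236),(302,236)]]
W2=[own(plane("w12",*c,.05)) for c in [(260,60),(402,60),(402,155),(265,157)]]
B2=[own(plane("w12",*c,.05)) for c in [(269,234),(388,234),(388,303),(273,306)]]
M=[own(plane("w10",*c,0)) for c in [(416,95),(522,95),(516,233),(405,230)]]
for a in(W,W2,B2,M): print(np.array(a),np.mean(a,0))
E
```

```text
[[-0.2112  0.0479]
 [-0.2115  0.1483]
 [-0.0593  0.1502]
 [-0.06    0.0513]] [-0.1355  0.0994]
[[-0.2089  0.1459]
 [-0.0602  0.1461]
 [-0.0526  0.0486]
 [-0.2082  0.0463]] [-0.1325  0.0967]
[[-0.2074 -0.0458]
 [-0.0623 -0.0457]
 [-0.0561 -0.1404]
 [-0.2063 -0.1449]] [-0.133  -0.0942]
[[-0.2194  0.1885]
 [-0.2186  0.3148]
 [-0.0454  0.3377]
 [-0.0507  0.1878]] [-0.1335  0.2572]
```

```bash
python3 -m inch '[[-0.9,0,2,0,6],[0,0,3.5,0,6],[0,0,3.5,0,6],[0,0,3.5,0,6],[0,0,3.5,0,6],[0,0,3.5,0,6],[0,0,3,0,6],[0,0,2,0,6],[0,0,0,0,6]]'; python3 st.py -.15 0 .015
python3 - <<'E'
from h import *
snap("wrist","w13")
E
```

```text
time_s: 17.85
tool_pos: [0.4687, 0.0431, 0.08]
ee_rot: [-3.136, -0.001, 1.523]
wrist_force: [1.1, -0.3, -0.3]
width: 0.0603
t 17.85 tcp [0.4687 0.0431 0.08  ] yaw 1.5234348710666623 F [ 1.0556 -0.312  -0.3225] w 0.060338171900501184
own -0.15241416801907462 -0.00033677501547726366
to go cm tool x,y,z 0.03254601190399548 0.24299327276383126 6.504248395396087
```

View pics/w13.png

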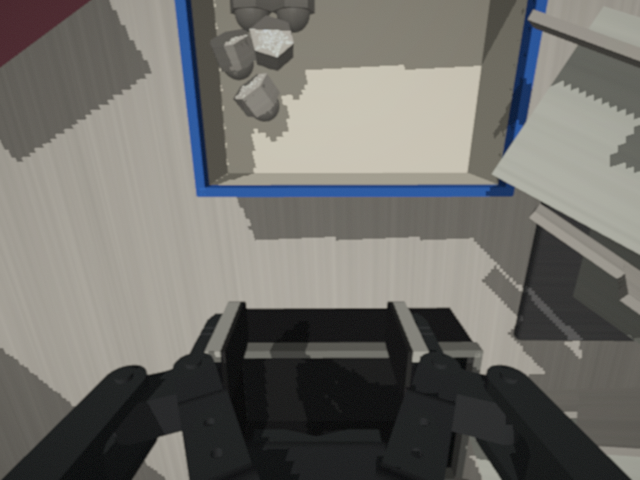

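Run:
```python
from h import *
np.set_printoptions(precision=4,suppress=True)
z=np.load("pics/w13.npz");print(z["T"])
print("black edge",own(plane("w13",350,309,.05)),own(plane("w13",350,350,.05)),"white near",own(plane("w13",350,190,.05)),"tip",own(plane("w13",236,303,.085)),own(plane("w13",225,355,.085)))
T=z["T"];k=z["k"]
for zz in(.08,.09,.1):
  p=np.r_[O[:2]-.152*EX[:2],zz]; q=T[:3,:3].T@(p-T[:3,3]); print(k[2]-k[0]*q[0]/q[2],k[3]+k[1]*q[1]/q[2])
```

```text
[[ 0.9989  0.0429  0.0205  0.4727]
 [-0.0473  0.9448  0.3241  0.1259]
 [-0.0055 -0.3247  0.9458  0.2223]
 [ 0.      0.      0.      1.    ]]
black edge [-0.1349 -0.016 ] [-0.134  -0.0421] white near [-0.1372  0.0486] tip [-0.1873  0.0065] [-0.194  -0.0199]
318.51585833889146 311.00402522522415
318.5312585202717 323.2060707032265
318.5487039639613 337.0286414917205
```

```bash
python3 -m inch '[[0,0.1,2,0,6],[0,0.1,2,0,6],[0,0,1.5,0,6],[0,0,0.7,0,6],[0,0,0,0,6]]'; python3 st.py -.15 .036 .017
```

```text
time_s: 18.4
tool_pos: [0.4731, 0.0426, 0.0209]
ee_rot: [3.141, 0.0, 1.522]
wrist_force: [-0.3, 0.0, 0.2]
width: 0.0595
t 18.4 tcp [0.4731 0.0426 0.0209] yaw 1.5217005682760645 F [-0.295   0.0221  0.2016] w 0.05946781278682967
own -0.14800838893229087 -0.0005674114454908077
to go cm tool x,y,z 3.65713830513719 -0.18704464831961412 0.3887361762524112
```

```bash
python3 -m inch '[[1,0,0,0,6],[1,0,0,0,6],[0.6,0,0,0,6],[0.5,0,0,0,6],[0.5,0,0,0,6],[0.6,0,0,0,6],[0.7,0,0,0,6],[0.8,0,0,0,6],[0.8,0,0,0,6],[0.8,0,0,0,6],[0.8,0,0,0,6],[0.8,0,0,0,6],[0.8,0,0,0,6],[0.8,0,0,0,6],[0.8,0,0,0,6],[0.8,0,0,0,6],[0.8,0,0,0,6],[0.7,0,0,0,6],[0.4,0,0,0,6],[0,0,0,0,6]]'; python3 st.py -.148 .189 .02
python3 - <<'E'
from h import *
snap("wrist","w14");snap("top","t14");snap("side","s14")
E
```

```text
time_s: 20.4
tool_pos: [0.4794, 0.1833, 0.0204]
ee_rot: [-3.141, -0.001, 1.521]
wrist_force: [0.3, -0.3, -1.2]
width: 0.0598
t 20.4 tcp [0.4794 0.1833 0.0204] yaw 1.5212911621008662 F [ 0.2804 -0.2578 -1.2367] w 0.059823503251420176
own -0.14895890194179168 0.14028609576166565
to go cm tool x,y,z 4.86958134675471 0.10956187864753389 0.03532570358587457
```

View pics/w14.png

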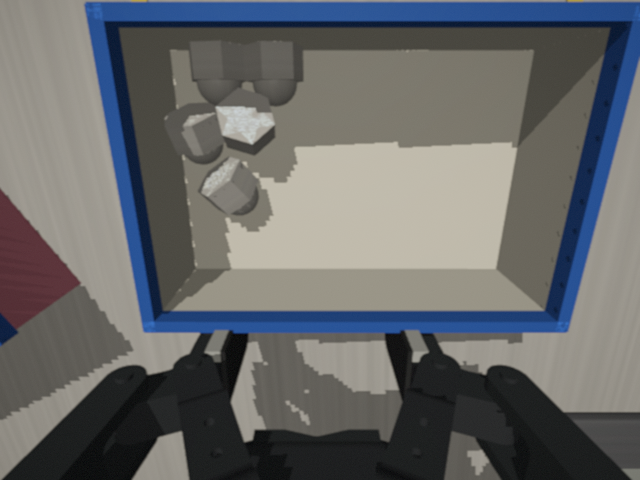

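View pics/s14.png

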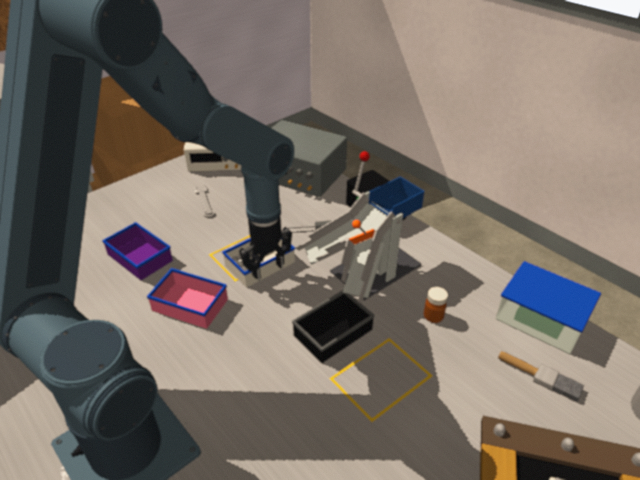

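Run:
```python
from h import *
np.set_printoptions(precision=4,suppress=True)
C=[own(plane("w14",*c,.05)) for c in [(88,3),(640,3),(568,330),(148,330)]];print(np.array(C),np.mean(C,0))
p=load("t14")[0]; cv2.imwrite("pics/t14c.png",cv2.resize(p[210:320,190:450],None,fx=3,fy=3,interpolation=2))
```

```text
[[-0.2111  0.2514]
 [-0.0629  0.2518]
 [-0.0591  0.1503]
 [-0.21    0.1499]] [-0.1358  0.2009]
```

View pics/t14c.png

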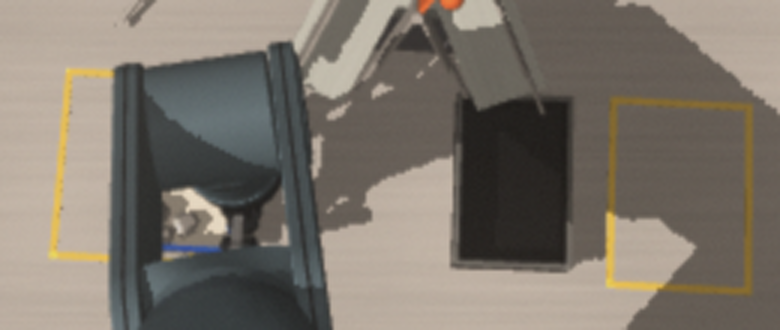

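```bash
python3 -m inch '[[0.5,0,0,0,6],[0.6,0,0,0,6],[0.6,0,0,0,6],[0.6,0,0,0,6],[0.6,0,0,0,6],[0.6,0,0,0,6],[0.5,0,0,0,6],[0.4,0,0,0,6],[0.3,0,0,0,6],[0.15,0,0,0,6],[0,0,0,0,6],[-0.5,0,0,0,6],[-1.5,0,0,0,6],[-1.5,0,-2,0,6],[-1,0,-3,0,6],[0,0,-4,0,6],[0,0,-4,0,6],[0,0,-4,0,6],[0,0,-4,0,6],[0,0,0,0,6]]'; python3 st.py
python3 - <<'E'
from h import *
snap("wrist","w15");snap("side","s15")
E
```

```text
time_s: 22.55
tool_pos: [0.483, 0.1854, 0.2366]
ee_rot: [3.13, -0.002, 1.52]
wrist_force: [0.7, -0.2, 0.1]
width: 0.06
t 22.55 tcp [0.483  0.1854 0.2366] yaw 1.520088068852019 F [ 0.7332 -0.1804  0.1459] w 0.0600187086214589
own -0.14554902719653237 0.1424677967139574
```

View pics/w15.png

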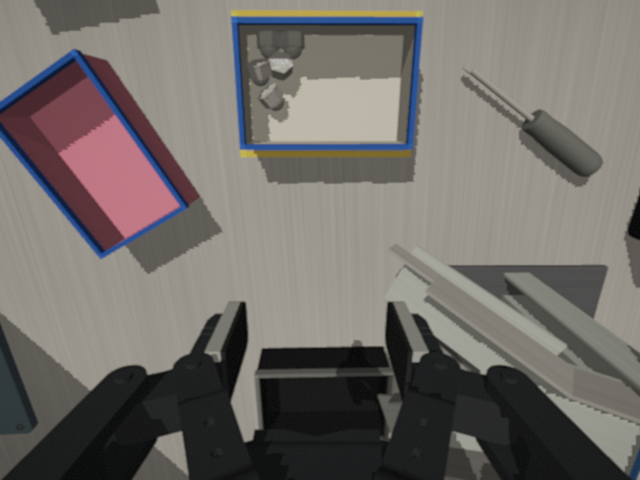

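Now I move the arm clear of the top view and check the placement.

```bash
python3 -m inch '[[0,-1,-3,0,6],[-2,-2,-3,0,6],[-3,-2,0,0,6],[-3,-1,0,0,6],[-3,0,0,0,6],[-3,0,0,0,6],[-4,0,0,0,6],[-4,0,0,0,6],[-4,0,0,0,6],[-4,0,0,0,6],[-3,0,0,0,6],[0,0,0,0,6]]'
python3 - <<'E'
from h import *
snap("top","t16");snap("side","s16")
p=load("t16")[0]; cv2.imwrite("pics/t16c.png",cv2.resize(p[110:310,190:450],None,fx=3,fy=3,interpolation=2))
p=load("s16")[0]; cv2.imwrite("pics/s16c.png",cv2.resize(p[140:370,190:450],None,fx=2.6,fy=2.6,interpolation=2))
E
```

```text
time_s: 23.85
tool_pos: [0.4021, -0.1439, 0.2884]
ee_rot: [-3.138, -0.001, 1.516]
wrist_force: [-1.1, 1.4, -0.4]
width: 0.0603
```

View pics/t16c.png

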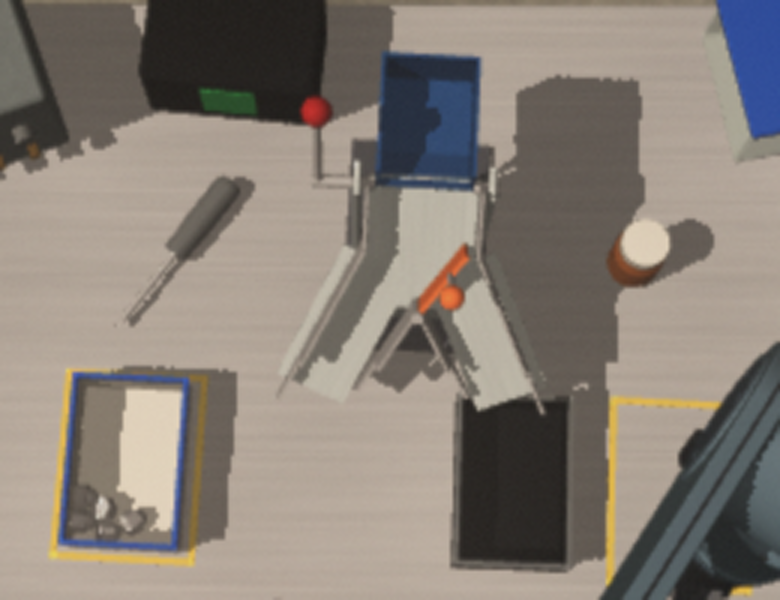

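View pics/s16c.png

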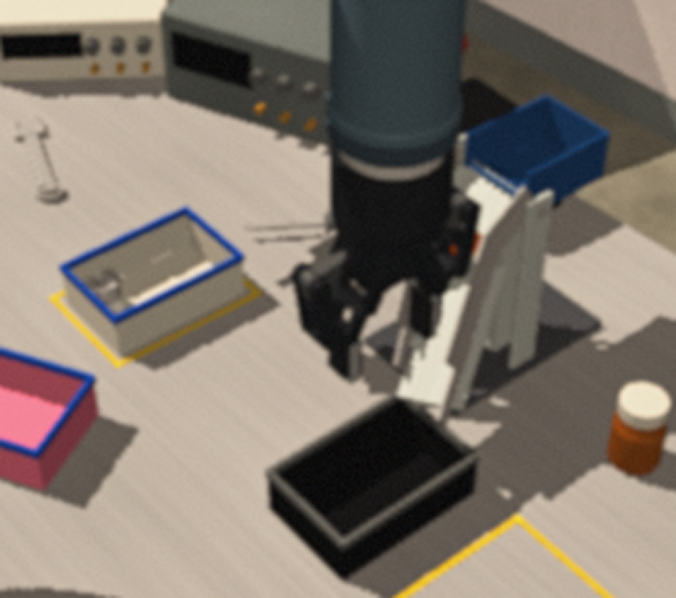

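Run:
```python
from h import *
np.set_printoptions(precision=4,suppress=True)
p=lambda u,v:(190+u/3-.33,110+v/3-.33)
W=np.array([own(plane("t16",*p(*c),.05)) for c in [(76,374),(189,379),(178,551),(58,546)]])
L=np.array([own(plane("t16",*p(*c),0)) for c in [(69,371),(206,378),(191,562),(53,556)]])
B=np.array([own(plane("t16",*p(*c),.05)) for c in [(457,400),(569,400),(570,567),(454,566)]])
print(W,W.mean(0),L.mean(0),B.mean(0))
print(blobs("t16",(0,180,90),(4,255,255)),blobs("t16",(3,150,100),(16,255,255),30))
C=[own(plane("w15",*c,.05)) for c in [(234,18),(422,18),(414,150),(241,150)]];M=[own(plane("w15",*c,.0)) for c in [(232,12),(423,12),(412,156),(240,156)]];print(np.mean(C,0),np.mean(M,0))
```

```text
[[-0.0623  0.2964]
 [-0.0616  0.1962]
 [-0.2135  0.1948]
 [-0.2145  0.2989]] [-0.138   0.2466] [-0.135  0.25 ] [-0.1389 -0.093 ]
[((np.float64(294.1), np.float64(146.5)), [291, 143, 8, 8, 53])] [((np.float64(338.1), np.float64(204.7)), [330, 192, 16, 22, 138]), ((np.float64(397.3), np.float64(198.4)), [394, 192, 11, 10, 38]), ((np.float64(591.3), np.float64(226.5)), [574, 206, 33, 40, 368]), ((np.float64(616.9), np.float64(247.4)), [612, 242, 12, 12, 45]), ((np.float64(604.5), np.float64(258.3)), [595, 247, 21, 24, 88]), ((np.float64(526.7), np.float64(270.8)), [514, 256, 26, 30, 179])]
[-0.1343  0.2475] [-0.1332  0.2502]
```

```bash
python3 -m inch '[[0,0,0,0,6],[0,0,0,0,6],[0,0,0,0,6]]'; python3 -c "
from rig import ctrl
print(ctrl.sign_off())"
```

```text
time_s: 24.25
tool_pos: [0.4034, -0.1396, 0.2905]
ee_rot: [-3.142, -0.0, 1.523]
wrist_force: [-0.8, -0.2, -0.2]
width: 0.0602
the job is handed in; nothing more can be done
None
```

The job is done and was handed in at about 24 s of the 61 s allowed.

- **Flap:** I pushed the orange knob to the chute's own -y until it stopped (about 12 N). The flap tip now lies at the right wall, so parts run to the left exit over the white tub.
- **Bucket and nuts:** I gripped the red knob to tip the bucket. The ball slipped out of the fingers at an estimated 0.84 to 0.9 rad, so the bucket never went to its full 1.2 rad. A close-up showed all five nuts already in the white tub. I then pushed the knob back against the upright stop (22 N). The last top view shows the bucket empty and the red ball at its starting pixel.
- **White tub:** I pushed it 15 cm along the bench with both fingertips, without lifting it. The last views put it 3 to 5 mm (two views) from the middle of the left yellow rectangle, square to the outline, with the nuts inside.
- **Left alone:** By eye, the black tub, jar and screwdriver looked unmoved in the last pictures. The numbers agree for the jar. The black tub was measured the same way but not carefully compared, and the screwdriver was not measured. The robot was touching nothing at the end.

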